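Dial the job number into a thumbwheel selector and lock it

ROBOT

A 6-joint arm with a two-finger parallel gripper is mounted at the origin on the work surface. World frame = base frame: x ahead of the robot, y to its left, z up, the work surface at z = 0. Lengths are in mm, angles in rad, forces in N, time in s.
With the tool pointing down it reaches from about 275 to 750 mm from the base axis. Payload 10.2 kg.
Tool frame: the origin (TCP) lies at the very end of the fingers, on their centre line; the grasp point (between the pads) lies 19 mm behind it; x points along the fingers, y is the direction in which the jaws open and shut, and the axes are right-handed (so a half turn about x gives the same grasp; the last joint's range is limited). The gripper opens to 85 mm and grips with 20 to 120 N. Pads are 22 mm wide; open, the fingers measure 114 mm over their backs; the gripper's body (76 mm by 85 mm) begins 54 mm behind the grasp point. The pads swing forward as they close: fully open they stand 13 mm farther back than shut.
Start: joints at [0.983, 0.313, 1.498, -0, 1.331, -0.223], TCP at [187.313, 490.454, 231.294] pointing down, gripper open.
Joint ranges: [-2.94, 2.94], [-0.97, 2.17], [0.19, 2.56], [-1.23, 4.37], [0.02, 3.11], [-2.88, 2.88]. Speed limits (rad/s): [2.39, 2.39, 3.01, 3.14, 3.14, 3.14].

INTERFACE

Orientations are given as a unit quaternion [w, x, y, z].
In Python, from rig import ctrl gives the robot as it stands. The module is installed in compiled form; this text tells all that it offers.
- The arm moves only by the tool move_arm, never from a script. Its argument "targets" is a list that holds one entry, the list of rows, each a list of 7 numbers: the opening, from 0 (shut) to 1 (fully open), then the shift along the tool's x, y, z each as a share of 150 mm, from -1 to 1, then the turn, a rotation vector about the tool's x, y, z each as a share of 60 degrees, from -1 to 1. A call has 1 to 5 rows; each row shifts and turns the commanded pose from where the row before left it, along the tool's axes as they then stand; what a row does not reach is not made up. A row lasts 1/10 s, in which the tool goes at most 50 mm and 8.59 degrees, less where a joint would pass 70% of its speed; a pose out of reach is approached as far as the arm can. A call with a number of a shift or a turn outside -1 to 1 is refused whole. A call with a gripper value outside its range is refused whole. The fingers move at their own pace and stop on an object; "force" is the grip in N (left out, the last holds). Time passes only in rows, so rows that do not move let the fingers close. It gives the time, the measured TCP pose, the force and the opening at its end, in the units of the state.
- ctrl.sense(): the state, without advancing time (a new reading comes with each control period).
- ctrl.capture(name): name is "scene" or "top" or "wrist"; returns the picture (420x560x3 uint8, red, green, blue); there is no depth.
- ctrl.calibration(name): a dict with "camera_matrix" (3x3 intrinsics, pixels), "D" ([k1, k2, p1, p2, k3] as OpenCV has them; the pictures are not rectified), "extrinsics" (4x4, takes a point from world to camera coordinates); the wrist camera has in their place "tool_from_camera" (4x4, takes a point from camera to tool coordinates, whose origin is the TCP and whose axes are the tool frame's). Camera axes: x right, y down, z forward; pixel columns grow to the right and rows downward; lengths in mm; the calibration is good to about 2 mm. A picture is of the moment at which its call begins: read the wrist's pose just before it. calibration takes no time and is no camera call.
- ctrl.finish_job(): hands the job in, once; it reports no verdict.
Trained networks look in the newest picture that a camera, given by its name, has taken for a name from the list of things; names that differ only in an ending like _2 or _b are one class to them, and where a whole thing is asked for, a point or a joint stands for the part that bears it (a point fixed in the world has none). Each returns a list of dicts, best first, with "confidence" (0 to 1); they miss things now and then, are a little off and sometimes report something else, mostly with a low value. They report only what shows in the picture. A call takes as long as a camera call.
- ctrl.recognise(label, camera): "point" ([row, column] in pixels, amid what is visible of it).
- ctrl.cut_out(label, camera): "pixels" (420x560 bool, what is visible of it) and "point" ([row, column] in pixels, amid what is visible of it).
The state is a dict: "time_s": time; "joints": joint angles; "dq": joint speeds; "tau": joint torques, N m; "eef_pos": TCP position; "ee_rot": TCP orientation; "force": force on the tool from outside, world axes, zero at the start; "wrist_torque": the same for the moment, N m; "grip_width": opening from 0.0 (shut) to 1.0 (fully open).
Only numpy, scipy, OpenCV 4.12 (cv2) and the standard library are available. Lean on these libraries where they do the work, as an engineer would, in place of code of your own. Each camera call takes 0.05 s, during which the arm holds its last target.

TASK

Turn each of the three big thumbwheels of the selector until the digit on top is the one on the yellow number plate lying in front of that wheel, clicked into its notch. Then push the orange locking comb by its upright tab gently until it is fully home against its stop, without forcing it, and leave the other things on the bench where they are.

Things in the scene. Friction and masses are not known exactly. Their poses are not given: they have to be found in the camera images.
- bank: the selector: green base 275 (x) x 210 (y) x 12 mm fixed to the bench, three thumbwheels side by side on a level axle 75 mm above the bench, a locking comb behind them (+x), a ledge with number plates in front. Origin: on the bench below the axle's middle; x from the ledge to the comb (away from the robot, within 0.3 rad), y along the axle to the left. Cheeks at y = +-85 mm, 95 mm high.
- wheel_left (a joint): angle of the left thumbwheel (rad), centre at bank (0, 50, 75) mm, 30 mm wide, black drum of radius 44 mm with white digit fields. Digit d is on top at d x 0.628; 0 to 9, end stops, no roll-over. Growing: the top moves along +x of the bank, away from the robot. Digits read upright from the robot's side; the next higher one lies on the robot's side of the one on top.
- wheel_mid (a joint): angle of the middle thumbwheel (rad), centre at bank (0, 0, 75) mm, 30 mm wide, black drum of radius 44 mm with white digit fields. Digit d is on top at d x 0.628; 0 to 9, end stops, no roll-over. Growing: the top moves along +x of the bank, away from the robot. Digits read upright from the robot's side; the next higher one lies on the robot's side of the one on top.
- wheel_right (a joint): angle of the right thumbwheel (rad), centre at bank (0, -50, 75) mm, 30 mm wide, black drum of radius 44 mm with white digit fields. Digit d is on top at d x 0.628; 0 to 9, end stops, no roll-over. Growing: the top moves along +x of the bank, away from the robot. Digits read upright from the robot's side; the next higher one lies on the robot's side of the one on top.
- left_top (a point): fixed point straight above the left wheel's axle at the height its lug tips reach: bank (0, 50, 135) mm. Ten grey lugs, 18 mm high, 5 mm thick, as wide as the wheel, stand between a wheel's digit fields and reach radius 60 mm; with a digit on top the nearest lugs are 18 degrees before and behind the top, the next at 54.
- mid_top (a point): fixed point straight above the mid wheel's axle at the height its lug tips reach: bank (0, 0, 135) mm. Each digit has a spring notch: about 3 to 5 N at a lug leaves it, past half way the wheel snaps into the next; a fast push can flick it too far.
- right_top (a point): fixed point straight above the right wheel's axle at the height its lug tips reach: bank (0, -50, 135) mm.
- left_ledge (a point): point fixed on the ledge in front of the left wheel, where its number plate lies: bank (-115, 50, 12) mm
- mid_ledge (a point): point fixed on the ledge in front of the mid wheel, where its number plate lies: bank (-115, 0, 12) mm
- right_ledge (a point): point fixed on the ledge in front of the right wheel, where its number plate lies: bank (-115, -50, 12) mm
- plate_3: yellow number plate 44 x 42 x 5 mm with a black 3, fixed flat on the ledge in front of one of the wheels (which one varies); origin under its centre
- plate_4: yellow number plate 44 x 42 x 5 mm with a black 4, fixed flat on the ledge in front of one of the wheels (which one varies); origin under its centre
- plate_6: yellow number plate 44 x 42 x 5 mm with a black 6, fixed flat on the ledge in front of one of the wheels (which one varies); origin under its centre
- comb (a joint): travel of the orange locking comb (m): 0 drawn back, 0.022 home against its stop; slides level along -x of the bank (towards wheels and robot), stays where left, takes about 3 N. Its three teeth enter between the lugs at the far side of the wheels over the last 14 mm, block the wheels, and jam on a lug of a wheel that is not in its notch.
- comb_tab (a point): top centre of the comb's upright tab, at the left end of the comb, moving with it: a plate 14 (x) x 34 (y) x 50 mm, its top 139 mm above the bench, clear all round; its far face (+x) can be pushed
- holder_a: upright dark tool holder, 60 mm wide, 123 mm tall, 0.2 m to the right of the selector; not to be disturbed
- holder_b: smaller upright dark tool holder with a brass nose, 103 mm tall, beside it; not to be disturbed
- marker: orange marker pen lying flat, 135 mm long, to the left of the selector; not to be disturbed
- block: steel gauge block 75 x 50 x 25 mm, to the left of the selector; not to be disturbed
- driver: screwdriver lying on the right of the bench; not to be disturbed
- spanner: spanner lying on the left of the bench; not to be disturbed
- oiler: white oil bottle, 140 mm tall, left; not to be disturbed
- tin: blue tin, 75 mm tall, right; not to be disturbed

How it is judged (in metres and radians):
On the way, in this order (a step that is already met when the one before it is completed fails the run):
1. all three wheels show the digits of their plates while the comb is still drawn back (((horizontal distance between plate_3 and left_ledge below 0.025 m and value of joint wheel_left between 1.685 and 2.085 rad) or (horizontal distance between plate_4 and left_ledge below 0.025 m and value of joint wheel_left between 2.313 and 2.713 rad) or (horizontal distance between plate_6 and left_ledge below 0.025 m and value of joint wheel_left between 3.57 and 3.97 rad)) and ((horizontal distance between plate_3 and mid_ledge below 0.025 m and value of joint wheel_mid between 1.685 and 2.085 rad) or (horizontal distance between plate_4 and mid_ledge below 0.025 m and value of joint wheel_mid between 2.313 and 2.713 rad) or (horizontal distance between plate_6 and mid_ledge below 0.025 m and value of joint wheel_mid between 3.57 and 3.97 rad)) and ((horizontal distance between plate_3 and right_ledge below 0.025 m and value of joint wheel_right between 1.685 and 2.085 rad) or (horizontal distance between plate_4 and right_ledge below 0.025 m and value of joint wheel_right between 2.313 and 2.713 rad) or (horizontal distance between plate_6 and right_ledge below 0.025 m and value of joint wheel_right between 3.57 and 3.97 rad)) and value of joint comb below 0.01 m), for 0.2 s.
2. the comb is fully home and the wheels still show the digits (((horizontal distance between plate_3 and left_ledge below 0.025 m and value of joint wheel_left between 1.685 and 2.085 rad) or (horizontal distance between plate_4 and left_ledge below 0.025 m and value of joint wheel_left between 2.313 and 2.713 rad) or (horizontal distance between plate_6 and left_ledge below 0.025 m and value of joint wheel_left between 3.57 and 3.97 rad)) and ((horizontal distance between plate_3 and mid_ledge below 0.025 m and value of joint wheel_mid between 1.685 and 2.085 rad) or (horizontal distance between plate_4 and mid_ledge below 0.025 m and value of joint wheel_mid between 2.313 and 2.713 rad) or (horizontal distance between plate_6 and mid_ledge below 0.025 m and value of joint wheel_mid between 3.57 and 3.97 rad)) and ((horizontal distance between plate_3 and right_ledge below 0.025 m and value of joint wheel_right between 1.685 and 2.085 rad) or (horizontal distance between plate_4 and right_ledge below 0.025 m and value of joint wheel_right between 2.313 and 2.713 rad) or (horizontal distance between plate_6 and right_ledge below 0.025 m and value of joint wheel_right between 3.57 and 3.97 rad)) and value of joint comb above 0.0205 m), for 0.2 s.
At the end, for the whole second after the job is handed in: every wheel stands within 0.2 rad of the digit on the number plate that lies in front of it and is at rest, and the comb is home (at least 20.5 of its 22 mm) (all of step 2 and velocity of joint wheel_left between -0.1 and 0.1 rad/s and velocity of joint wheel_mid between -0.1 and 0.1 rad/s and velocity of joint wheel_right between -0.1 and 0.1 rad/s); the robot touches nothing.
It fails at once if a bystander is shifted by more than 25 mm or knocked over (distance of any of holder_a, holder_b, marker, block, driver, spanner, oiler, tin from where it was at the start of the episode above 0.025 m or angle between any of holder_a, holder_b, oiler, tin's own z axis and vertical above 0.5 rad).
It fails at once if the fingers press on the comb with over 40 N (contact force between the fingers and comb above 40 N).
It also fails if it takes over 72 s, if anything falls off the work surface, if the arm or the gripper's body presses on something with over 40 N, if the wrist force passes 120 N, or if a joint passes its speed limit or range.

## Working session

There is one attempt and no reset: what is moved stays moved. The work goes in short steps, Python scripts to look and compute and a tool call to move; the robot and the scene stay as the last step left them, time stands still between calls to the robot, and variables do not carry over. Pictures are saved under pics/ and viewed, and the job is handed in when it is done.

Besides the shell and the picture viewer there is one more tool, called after "Call:" by a JSON object that holds its "api" and its "payload". move_arm: Moves the arm, as the interface text tells. Shift numbers are shares of 150 mm and turn numbers shares of 60 degrees, none past 1 either way. Its arguments: {"type":"object","properties":{"targets":{"type":"array","items":{"type":"array","items":{"type":"array","items":{"type":"number","minimum":-1,"maximum":1}}}},"force":{"type":"number"}},"required":["targets"]}

```bash
ls; mkdir -p pics
python3 - <<'E'
from rig import ctrl
import cv2
s=ctrl.sense();print(s)
for n in("scene","top","wrist"):
    cv2.imwrite(f"pics/{n}0.png",ctrl.capture(n)[:,:,::-1])
    print(n,ctrl.calibration(n))
E
```

```text
pics
{'time_s': 0.0, 'joints': array([ 9.82615275e-01,  3.13453860e-01,  1.49847240e+00, -5.27031632e-06,
        1.33100888e+00, -2.23367857e-01]), 'dq': array([-2.26570324e-04,  9.43955096e-04, -7.37150572e-05,  9.43331335e-04,
        1.35970125e-03,  1.23210736e-03]), 'tau': array([-6.34415610e-04, -4.12270081e+01, -2.59744442e+01, -2.54200258e-04,
        4.20377110e-03,  3.03721959e-05]), 'eef_pos': array([187.14843828, 490.21849729, 230.71981488]), 'ee_rot': array([ 0.69519011,  0.12782961,  0.69556149, -0.12870323]), 'force': array([ 0.10393029, -0.01852541,  0.08412621]), 'wrist_torque': array([ 0.02254625,  0.06708712, -0.0429134 ]), 'grip_width': 0.9994939637256668}
scene {'camera_matrix': array([[399.89198696,   0.        , 278.8441181 ],
       [  0.        , 399.89198696, 206.02891704],
       [  0.        ,   0.        ,   1.        ]]), 'D': array([0.03491774, 0.        , 0.        , 0.        , 0.        ]), 'extrinsics': array([[ 2.14483020e-01,  9.76727462e-01,  7.06864659e-04,
        -1.29120638e+02],
       [ 8.14520196e-01, -1.78463867e-01, -5.52003169e-01,
   
[... 716 characters left out ...]
      [ 0.00000000e+00,  0.00000000e+00,  0.00000000e+00,
         1.00000000e+00]])}
wrist {'camera_matrix': array([[340.3936275 ,   0.        , 279.28392223],
       [  0.        , 340.3936275 , 207.37809163],
       [  0.        ,   0.        ,   1.        ]]), 'D': array([0.00664137, 0.        , 0.        , 0.        , 0.        ]), 'tool_from_camera': array([[-5.73890304e-04, -3.11994362e-01,  9.50083780e-01,
        -1.42789552e+02],
       [ 9.99999721e-01,  2.76016335e-04,  6.94681562e-04,
        -5.27068068e-01],
       [-4.78975374e-04,  9.50083913e-01,  3.11994116e-01,
        -8.18075923e+01],
       [ 0.00000000e+00,  0.00000000e+00,  0.00000000e+00,
         1.00000000e+00]])}
```

View pics/scene0.png

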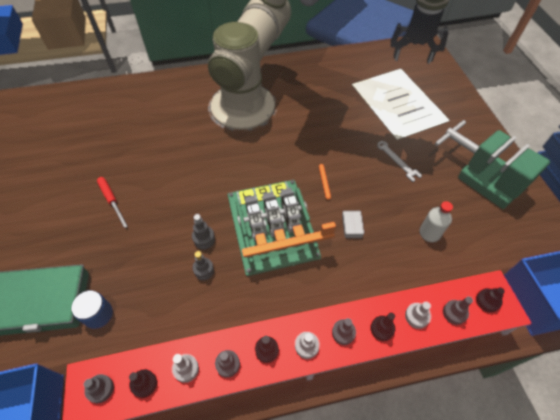

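View pics/top0.png

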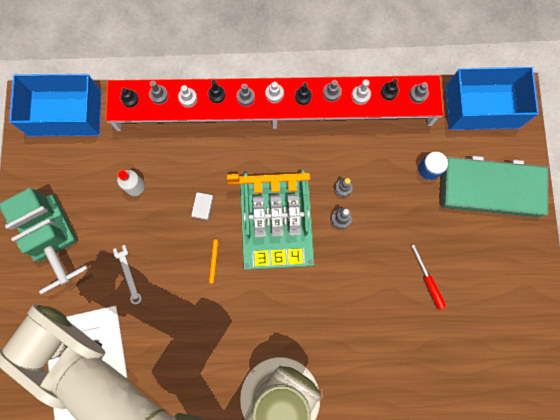

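View pics/wrist0.png

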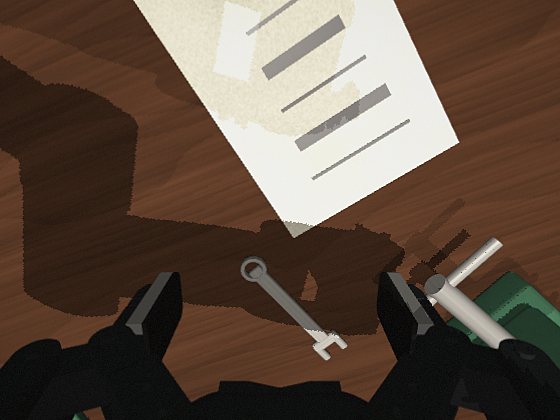

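```bash
cat > h.py <<'E'
import numpy as np,cv2
from rig import ctrl
from scipy.spatial.transform import Rotation as R
def ray(cam,px,z):
    c=ctrl.calibration(cam);K=c["camera_matrix"];D=c["D"]
    if cam=="wrist":
        s=ctrl.sense();q=s["ee_rot"];T=np.eye(4);T[:3,:3]=R.from_quat([q[1],q[2],q[3],q[0]]).as_matrix();T[:3,3]=s["eef_pos"]
        W=T@c["tool_from_camera"]
    else: W=np.linalg.inv(c["extrinsics"])
    u=cv2.undistortPoints(np.array([[[px[1],px[0]]]],float),K,D)[0,0]
    d=W[:3,:3]@np.array([u[0],u[1],1]);o=W[:3,3]
    return o+d*(z-o[2])/d[2]
def proj(cam,P):
    c=ctrl.calibration(cam);K=c["camera_matrix"];D=c["D"]
    if cam=="wrist":
        s=ctrl.sense();q=s["ee_rot"];T=np.eye(4);T[:3,:3]=R.from_quat([q[1],q[2],q[3],q[0]]).as_matrix();T[:3,3]=s["eef_pos"]
        E=np.linalg.inv(T@c["tool_from_camera"])
    else:E=c["extrinsics"]
    r,_=cv2.Rodrigues(E[:3,:3])
    return cv2.projectPoints(np.array(P,float),r,E[:3,3],K,D)[0][:,0]
E
python3 - <<'E'
from h import *
im=ctrl.capture("top")
cv2.imwrite("pics/topz.png",cv2.resize(im[160:280,215:365,::-1],None,fx=5,fy=5,interpolation=cv2.INTER_CUBIC))
for p in("plate_3","plate_6","plate_4","comb"):
    for r in ctrl.cut_out(p,"top")[:2]:
        m=np.argwhere(r["pixels"]);c=m.mean(0)
        print(p,r["confidence"],c,len(m),ray("top",c,17 if p!="comb" else 139))
E
```

```text
plate_3 0.74 [257.3880597 261.1641791] 201 [399.16721072  48.10312748  17.        ]
plate_3 0.7 [256.93069307 277.62376238] 202 [399.6215101   -0.85464292  17.        ]
plate_6 0.74 [257.3880597 261.1641791] 201 [399.16721072  48.10312748  17.        ]
plate_6 0.7 [256.93069307 277.62376238] 202 [399.6215101   -0.85464292  17.        ]
plate_4 0.74 [257.3880597 261.1641791] 201 [399.16721072  48.10312748  17.        ]
plate_4 0.7 [256.93069307 277.62376238] 202 [399.6215101   -0.85464292  17.        ]
comb 0.68 [180.12844037 269.64105505] 872 [603.6939696   18.74466481 139.        ]
```

View pics/topz.png

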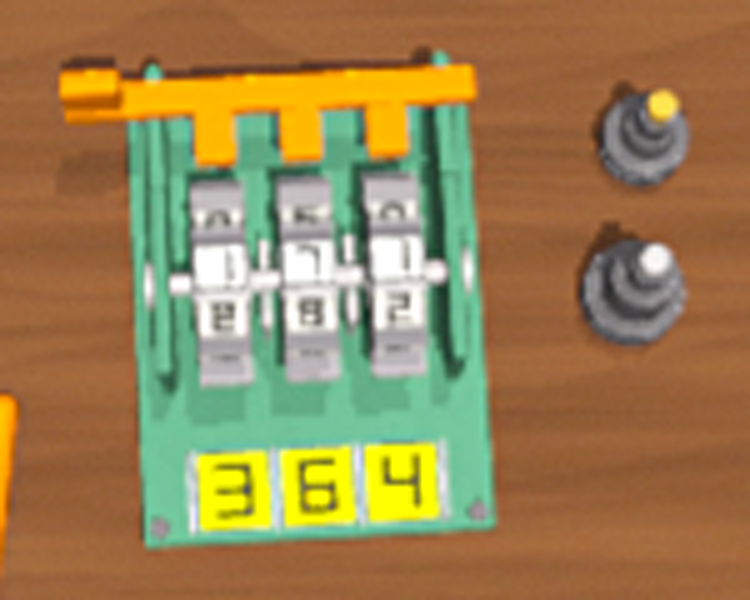

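Run:
```python
from h import *
f=lambda x,y:(160+(y+.5)/5-.5,215+(x+.5)/5-.5)
for n,p,z in(("BL",(145,547),12),("BR",(496,525),12),("plateR",(402,482),17),("plate3",(234,490),17),("plate6",(318,486),17),("tabBL",(65,107),139),("tabBR",(119,104),139),("tabTL",(60,72),139),("tabTR",(116,68),139),("axleL",(148,285),75),("axleR",(470,270),75)):
    print(n,ray("top",f(*p),z).round(1))
```

```text
BL [366.2 100.8  12. ]
BR [ 375.4 -108.1   12. ]
plateR [401.4 -52.6  17. ]
plate3 [398.5  47.4  17. ]
plate6 [400.   -2.6  17. ]
tabBL [603.3 137.4 139. ]
tabBR [604.5 107.  139. ]
tabTL [623.8 140.2 139. ]
tabTR [625.5 108.6 139. ]
axleL [512.4  94.7  75. ]
axleR [517.9 -93.   75. ]
```

```bash
cat >> h.py <<'E'
O=np.array([515.,1.,0]);YAW=0.033
def bw(p):
    c,s=np.cos(YAW),np.sin(YAW);return O+np.array([[c,-s,0],[s,c,0],[0,0,1]])@np.array(p,float)
def wb(p):
    c,s=np.cos(YAW),np.sin(YAW);return np.array([[c,s,0],[-s,c,0],[0,0,1]])@(np.array(p,float)-O)
def Rt(yaw=None):
    y=YAW if yaw is None else yaw;c,s=np.cos(y),np.sin(y)
    return np.array([[0,-s,c],[0,c,s],[-1,0,0]])
def cur():
    s=ctrl.sense();q=s["ee_rot"];return R.from_quat([q[1],q[2],q[3],q[0]]).as_matrix(),s["eef_pos"],s
def plan(b):
    M,p,s=cur();d=M.T@(bw(b)-p);rv=R.from_matrix(M.T@Rt()).as_rotvec()
    print("t",round(s["time_s"],2),"bank",wb(p).round(1),"F",s["force"].round(1),"g",round(s["grip_width"],2))
    print("shift mm tool",d.round(1),"units",(d/150).round(3),"turn deg",np.degrees(rv).round(2),"units",(np.degrees(rv)/60).round(3))
E
python3 - <<'E'
from h import *
M,p,s=cur();print(M.round(3))
plan((-60,0,270))
E
```

```text
[[-0.     0.357  0.934]
 [-0.     0.934 -0.357]
 [-1.    -0.    -0.   ]]
t 0.4 bank [-311.4  499.9  231.2] F [-0.3 -0.5 -1.1] g 1.0
shift mm tool [ -38.8 -363.5  425.4] units [-0.258 -2.423  2.836] turn deg [-2.279e+01 -1.000e-02  1.000e-02] units [-0.38 -0.    0.  ]
```

Call:
{"api": "move_arm", "payload": {"targets": [[[0, -0.1, -0.2, 0.236, 0, 0, 0], [0, -0.1, -0.2, 0.236, 0, 0, 0], [0, -0.06, -0.2, 0.236, 0, 0, 0], [0, 0, -0.2, 0.236, 0, 0, 0], [0, 0, -0.2, 0.236, 0, 0, 0]]], "force": 40}}

```text
time_s: 0.9
eef_pos: [299.6, 285.6, 270.7]
ee_rot: [0.696, 0.128, 0.695, -0.128]
force: [0.6, -0.1, -0.7]
grip_width: 0.145
```

Call:
{"api": "move_arm", "payload": {"targets": [[[0, 0, -0.2, 0.236, 0, 0, 0], [0, 0, -0.2, 0.236, 0, 0, 0], [0, 0, -0.2, 0.236, 0, 0, 0], [0, 0, -0.2, 0.236, 0, 0, 0], [0, 0, -0.2, 0.236, 0, 0, 0]]]}}

```text
time_s: 1.4
eef_pos: [411.5, 82.0, 270.5]
ee_rot: [0.696, 0.128, 0.695, -0.128]
force: [1.0, 1.4, -1.0]
grip_width: -0.002
```

Call:
{"api": "move_arm", "payload": {"targets": [[[0, 0, -0.2, 0.236, 0, 0, 0], [0, 0, -0.2, 0.236, 0, 0, 0], [0, 0, 0, 0, -0.127, 0, 0], [0, 0, 0, 0, -0.127, 0, 0], [0, 0, 0, 0, -0.127, 0, 0]]]}}

```text
time_s: 1.9
eef_pos: [455.8, 2.2, 270.2]
ee_rot: [0.707, -0.014, 0.707, 0.014]
force: [-0.5, -0.1, 0.4]
grip_width: 0.0
```

Run:
```python
from h import *
plan((-110,0,270))
cv2.imwrite("pics/w1.png",ctrl.capture("wrist")[:,:,::-1])
```

```text
t 1.9 bank [-59.2   3.2 270.2] F [-0.5 -0.1  0.4] g 0.0
shift mm tool [  0.2  -2.9 -50.9] units [ 0.001 -0.019 -0.339] turn deg [ 0.33 -0.02 -0.01] units [ 0.006 -0.    -0.   ]
```

View pics/w1.png

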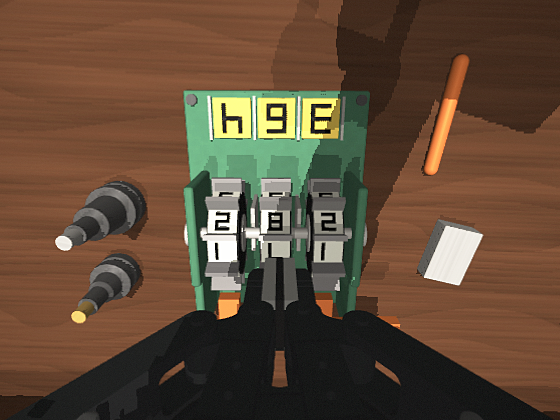

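Run:
```python
from h import *
ps={"cornerR":((91,185),12),"cornerL":((91,368),12),"p4":((118,232),17),"p6":((118,276),17),"p3":((118,321),17)}
for n,(p,z) in ps.items():
    w=ray("wrist",p,z);print(n,w.round(1),wb(w).round(1))
im=ctrl.capture("wrist")[:,:,::-1].copy()
for y in(50,0,-50):
    q=proj("wrist",[bw((0,y,119)),bw((18.5,y,132)),bw((-18.5,y,132)),bw((-48.5,y,110)),bw((-115,y,17))])
    for u in q: cv2.circle(im,tuple(int(round(v)) for v in u),3,(0,0,255),-1)
cv2.imwrite("pics/w2.png",cv2.resize(im[70:350,160:400],None,fx=2,fy=2,interpolation=cv2.INTER_CUBIC))
```

```text
cornerR [ 374.1 -105.9   12. ] [-144.3 -102.2   12. ]
cornerL [364.7  97.6  12. ] [-147.   101.5   12. ]
p4 [400.5 -53.   17. ] [-116.2  -50.2   17. ]
p6 [398.2  -3.5  17. ] [-116.9   -0.6   17. ]
p3 [395.9  47.2  17. ] [-117.6   50.1   17. ]
```

View pics/w2.png

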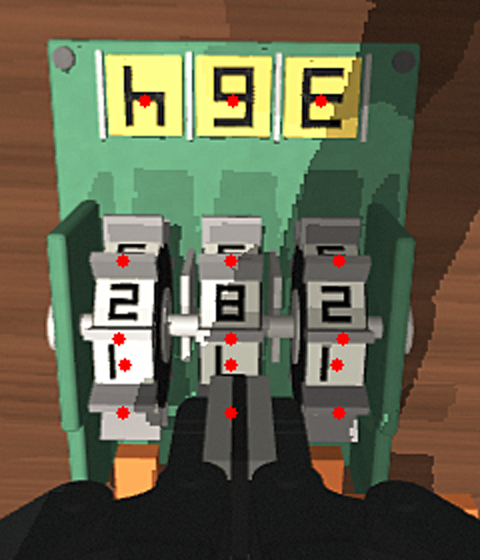

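```bash
sed -i 's/^O=.*/O=np.array([514.3,0.8,0]);YAW=0.038/' h.py
python3 - <<'E'
from h import *
plan((38,0,150))
E
```

```text
t 2.0 bank [-58.5   3.9 270.3] F [-1.1 -0.4  0.3] g -0.0
shift mm tool [120.3  -3.7  96.5] units [ 0.802 -0.024  0.643] turn deg [-0.17 -0.   -0.  ] units [-0.003 -0.    -0.   ]
```

Call:
{"api": "move_arm", "payload": {"targets": [[[0, 0, -0.012, 0.321, 0, 0, 0], [0, 0, -0.012, 0.321, 0, 0, 0], [0, 0.32, 0, 0, 0, 0, 0], [0, 0.3, 0, 0, 0, 0, 0], [0, 0.18, 0, 0, 0, 0, 0]]]}}

```text
time_s: 2.5
eef_pos: [550.9, 2.7, 146.8]
ee_rot: [0.706, -0.01, 0.709, 0.011]
force: [0.0, -0.2, 0.4]
grip_width: 0.001
```

Run:
```python
from h import *
plan((38,0,124))
cv2.imwrite("pics/w3.png",ctrl.capture("wrist")[:,:,::-1])
cv2.imwrite("pics/s3.png",cv2.resize(ctrl.capture("scene")[150:300,190:370,::-1],None,fx=4,fy=4,interpolation=cv2.INTER_CUBIC))
```

```text
t 2.5 bank [ 36.7   0.5 146.8] F [ 0.  -0.2  0.4] g 0.0
shift mm tool [22.8 -0.5  1.4] units [ 0.152 -0.003  0.009] turn deg [-0.44 -0.24 -0.06] units [-0.007 -0.004 -0.001]
```

View pics/w3.png

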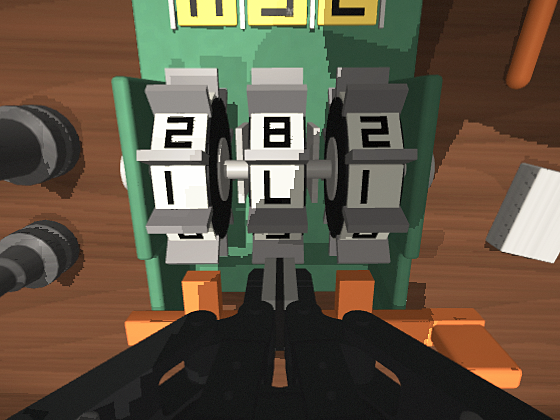

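View pics/s3.png

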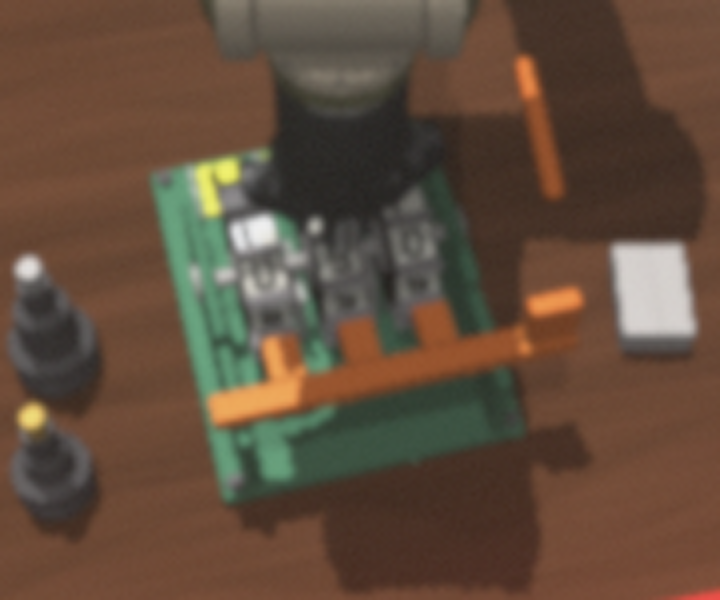

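Call:
{"api": "move_arm", "payload": {"targets": [[[0, 0.08, 0, 0.005, 0, 0, 0], [0, 0.07, 0, 0.005, 0, 0, 0], [0, 0, 0, -0.03, 0, 0, 0], [0, 0, 0, -0.03, 0, 0, 0], [0, 0, 0, -0.03, 0, 0, 0]]]}}

```text
time_s: 3.1
eef_pos: [540.9, 1.8, 129.2]
ee_rot: [0.708, -0.012, 0.706, 0.012]
force: [4.5, 1.5, 3.4]
grip_width: -0.002
```

Call:
{"api": "move_arm", "payload": {"targets": [[[0, 0, 0, -0.03, 0, 0, 0], [0, 0, 0, -0.03, 0, 0, 0], [0, 0, 0, -0.03, 0, 0, 0], [0, 0, 0, -0.03, 0, 0, 0], [0, 0, 0, -0.02, 0, 0, 0]]]}}

```text
time_s: 3.6
eef_pos: [518.2, 1.2, 127.5]
ee_rot: [0.706, -0.012, 0.708, 0.012]
force: [0.2, -0.1, 0.9]
grip_width: -0.004
```

Run:
```python
from h import *
plan((0,0,124))
cv2.imwrite("pics/w4.png",ctrl.capture("wrist")[:,:,::-1])
```

```text
t 3.6 bank [  3.9   0.3 127.5] F [ 0.2 -0.1  0.9] g -0.0
shift mm tool [ 3.5 -0.3 -3.9] units [ 0.023 -0.002 -0.026] turn deg [-0.22 -0.09 -0.02] units [-0.004 -0.001 -0.   ]
```

View pics/w4.png

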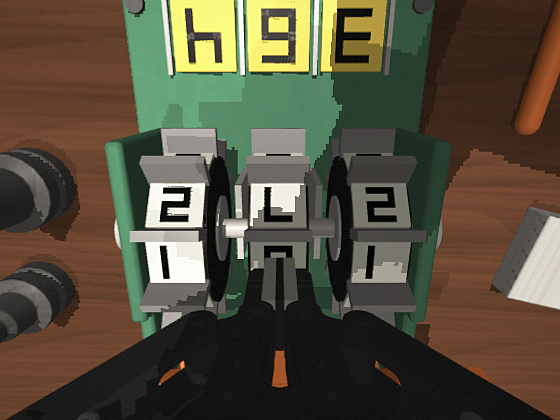

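Run:
```python
from h import *
plan((-38,50,150))
```

```text
t 3.65 bank [  3.8   0.3 127.5] F [ 0.9 -0.  -0.3] g 0.0
shift mm tool [-22.4  49.6 -42. ] units [-0.15  0.33 -0.28] turn deg [-0.22 -0.08 -0.01] units [-0.004 -0.001 -0.   ]
```

Call:
{"api": "move_arm", "payload": {"targets": [[[0, -0.15, 0, 0, 0, 0, 0], [0, 0, 0.165, -0.14, 0, 0, 0], [0, 0, 0.165, -0.14, 0, 0, 0], [0, 0.08, 0, 0, 0, 0, 0], [0, 0.08, 0, 0, 0, 0, 0]]]}}

```text
time_s: 4.15
eef_pos: [475.5, 49.3, 125.8]
ee_rot: [0.707, -0.012, 0.707, 0.012]
force: [-0.1, 0.1, 0.5]
grip_width: -0.002
```

Run:
```python
from h import *
plan((0,50,124))
```

```text
t 4.15 bank [-36.9  49.9 125.8] F [-0.1  0.1  0.5] g -0.0
shift mm tool [ 1.9  0.2 36.9] units [0.012 0.001 0.246] turn deg [-0.17  0.04  0.02] units [-0.003  0.001  0.   ]
```

Call:
{"api": "move_arm", "payload": {"targets": [[[0, 0, 0, 0.05, 0, 0, 0], [0, 0, 0, 0.03, 0, 0, 0], [0, 0, 0, 0.03, 0, 0, 0], [0, 0, 0, 0.03, 0, 0, 0], [0, 0, 0, 0.03, 0, 0, 0]]]}}

```text
time_s: 4.65
eef_pos: [501.8, 49.8, 126.5]
ee_rot: [0.707, -0.012, 0.707, 0.012]
force: [-0.6, -0.1, 0.1]
grip_width: -0.003
```

Call:
{"api": "move_arm", "payload": {"targets": [[[0, 0, 0, 0.03, 0, 0, 0], [0, 0, 0, 0.03, 0, 0, 0], [0, 0, 0, 0.015, 0, 0, 0], [0, 0, 0, 0, 0, 0, 0]]]}}

```text
time_s: 5.05
eef_pos: [512.4, 50.4, 126.2]
ee_rot: [0.707, -0.012, 0.707, 0.012]
force: [-0.8, -0.0, -1.1]
grip_width: 0.003
```

Run:
```python
from h import *
plan((-38,50,150))
cv2.imwrite("pics/w5.png",ctrl.capture("wrist")[:,:,::-1])
```

```text
t 5.05 bank [ -0.   49.7 126.2] F [-0.8 -0.  -1.1] g 0.0
shift mm tool [-23.8   0.2 -38. ] units [-0.159  0.001 -0.253] turn deg [-0.22 -0.   -0.  ] units [-0.004 -0.    -0.   ]
```

View pics/w5.png

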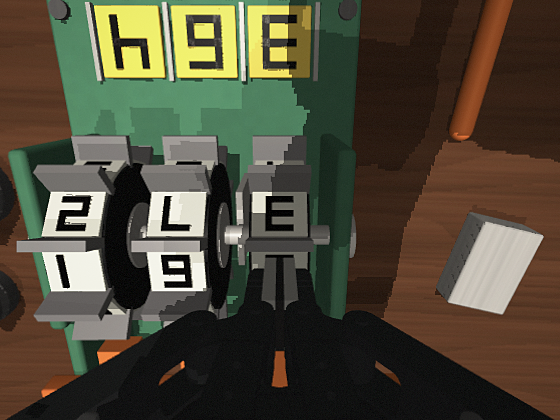

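Call:
{"api": "move_arm", "payload": {"targets": [[[0, -0.15, 0, 0, 0, 0, 0], [0, 0, 0, -0.125, 0, 0, 0], [0, 0, 0, -0.125, 0, 0, 0], [0, 0.08, 0, 0, 0, 0, 0], [0, 0.08, 0, 0, 0, 0, 0]]]}}

```text
time_s: 5.6
eef_pos: [475.0, 49.1, 124.2]
ee_rot: [0.707, -0.012, 0.707, 0.012]
force: [-0.3, 0.2, -0.6]
grip_width: -0.001
```

Call:
{"api": "move_arm", "payload": {"targets": [[[0, 0, 0, 0.05, 0, 0, 0], [0, 0, 0, 0.03, 0, 0, 0], [0, 0, 0, 0.03, 0, 0, 0], [0, 0, 0, 0.03, 0, 0, 0], [0, 0, 0, 0.03, 0, 0, 0]]]}}

```text
time_s: 6.1
eef_pos: [501.0, 50.0, 125.0]
ee_rot: [0.707, -0.012, 0.707, 0.012]
force: [-1.3, 0.3, -0.4]
grip_width: 0.002
```

Call:
{"api": "move_arm", "payload": {"targets": [[[0, 0, 0, 0.03, 0, 0, 0], [0, 0, 0, 0.03, 0, 0, 0], [0, 0, 0, 0.02, 0, 0, 0], [0, 0, 0, 0, 0, 0, 0]]]}}

```text
time_s: 6.5
eef_pos: [512.5, 50.4, 124.7]
ee_rot: [0.707, -0.012, 0.707, 0.012]
force: [-0.7, -0.5, -0.3]
grip_width: 0.001
```

Run:
```python
from h import *
plan((-38,-50,150))
cv2.imwrite("pics/w6.png",ctrl.capture("wrist")[:,:,::-1])
```

```text
t 6.5 bank [  0.   49.7 124.7] F [-0.7 -0.5 -0.3] g 0.0
shift mm tool [-25.3 -99.8 -37.7] units [-0.169 -0.665 -0.251] turn deg [-0.22 -0.    0.  ] units [-0.004 -0.     0.   ]
```

View pics/w6.png

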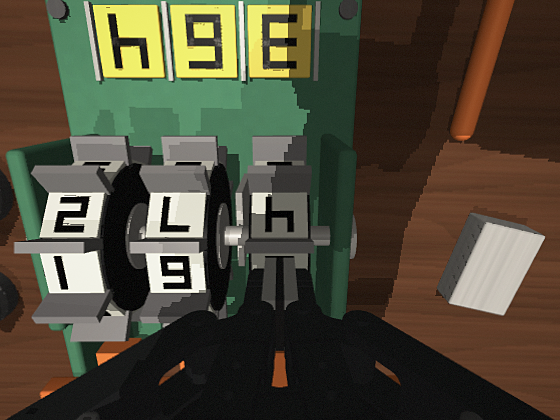

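Left shows 4 in front, so 3 is on top. Now the right wheel: three strokes.

Call:
{"api": "move_arm", "payload": {"targets": [[[0, -0.17, 0, 0, 0, 0, 0], [0, 0, -0.222, -0.084, 0, 0, 0], [0, 0, -0.222, -0.084, 0, 0, 0], [0, 0, -0.222, -0.084, 0, 0, 0], [0, 0.08, 0, 0, 0, 0, 0]]]}}

```text
time_s: 7.05
eef_pos: [477.6, -53.7, 139.3]
ee_rot: [0.708, -0.011, 0.706, 0.01]
force: [1.2, -0.3, -0.4]
grip_width: -0.004
```

Call:
{"api": "move_arm", "payload": {"targets": [[[0, 0.08, 0, 0, 0, 0, 0], [0, 0, 0, 0.05, 0, 0, 0], [0, 0, 0, 0.03, 0, 0, 0], [0, 0, 0, 0.03, 0, 0, 0], [0, 0, 0, 0.03, 0, 0, 0]]]}}

```text
time_s: 7.55
eef_pos: [499.5, -49.5, 126.6]
ee_rot: [0.707, -0.012, 0.707, 0.012]
force: [-2.2, 1.0, 1.4]
grip_width: -0.003
```

Call:
{"api": "move_arm", "payload": {"targets": [[[0, 0, 0, 0.03, 0, 0, 0], [0, 0, 0, 0.03, 0, 0, 0], [0, 0, 0, 0.03, 0, 0, 0], [0, 0, 0, 0.02, 0, 0, 0], [0, 0, 0, 0, 0, 0, 0]]]}}

```text
time_s: 8.05
eef_pos: [515.6, -49.4, 126.2]
ee_rot: [0.707, -0.012, 0.707, 0.012]
force: [-0.6, -0.3, 1.0]
grip_width: -0.002
```

Run:
```python
from h import *
plan((-38,-50,150))
cv2.imwrite("pics/w7.png",ctrl.capture("wrist")[:,:,::-1])
```

```text
t 8.05 bank [ -0.6 -50.2 126.2] F [-0.6 -0.3  1. ] g -0.0
shift mm tool [-23.8   0.1 -37.4] units [-0.159  0.001 -0.249] turn deg [-0.22  0.    0.  ] units [-0.004  0.     0.   ]
```

View pics/w7.png

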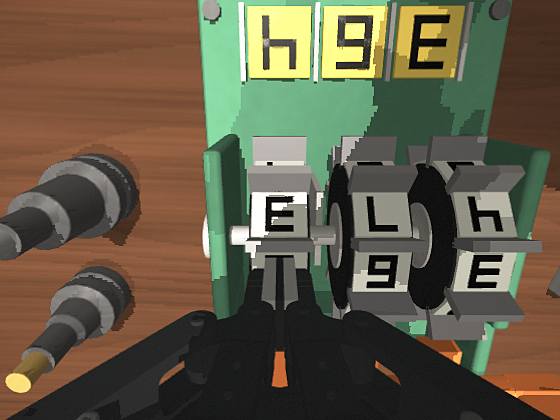

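Call:
{"api": "move_arm", "payload": {"targets": [[[0, -0.16, 0, 0, 0, 0, 0], [0, 0, 0, -0.125, 0, 0, 0], [0, 0, 0, -0.125, 0, 0, 0], [0, 0.08, 0, 0, 0, 0, 0], [0, 0.08, 0, 0, 0, 0, 0]]]}}

```text
time_s: 8.6
eef_pos: [478.1, -50.8, 125.7]
ee_rot: [0.707, -0.012, 0.707, 0.012]
force: [0.1, -0.1, -1.1]
grip_width: -0.001
```

Call:
{"api": "move_arm", "payload": {"targets": [[[0, 0, 0, 0.05, 0, 0, 0], [0, 0, 0, 0.03, 0, 0, 0], [0, 0, 0, 0.03, 0, 0, 0], [0, 0, 0, 0.03, 0, 0, 0], [0, 0, 0, 0.03, 0, 0, 0]]]}}

```text
time_s: 9.1
eef_pos: [504.1, -49.9, 126.5]
ee_rot: [0.707, -0.012, 0.707, 0.012]
force: [-1.5, 0.1, 1.9]
grip_width: 0.002
```

Call:
{"api": "move_arm", "payload": {"targets": [[[0, 0, 0, 0.03, 0, 0, 0], [0, 0, 0, 0.03, 0, 0, 0], [0, 0, 0, 0.02, 0, 0, 0], [0, 0, 0, 0, 0, 0, 0]]]}}

```text
time_s: 9.5
eef_pos: [515.6, -49.4, 126.2]
ee_rot: [0.707, -0.012, 0.707, 0.012]
force: [-0.2, -0.3, 0.7]
grip_width: -0.002
```

Run:
```python
from h import *
plan((-38,-50,150))
cv2.imwrite("pics/w8.png",ctrl.capture("wrist")[:,:,::-1])
```

```text
t 9.5 bank [ -0.6 -50.2 126.2] F [-0.2 -0.3  0.7] g -0.0
shift mm tool [-23.8   0.1 -37.4] units [-0.159  0.    -0.249] turn deg [-0.21  0.    0.  ] units [-0.004  0.     0.   ]
```

View pics/w8.png

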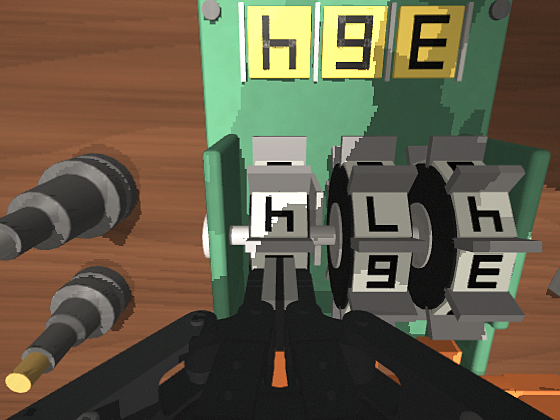

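Right now has 4 in front, 3 on top: one more stroke, then lift well clear and look.

Call:
{"api": "move_arm", "payload": {"targets": [[[0, -0.16, 0, 0, 0, 0, 0], [0, 0, 0, -0.125, 0, 0, 0], [0, 0, 0, -0.125, 0, 0, 0], [0, 0.08, 0, 0, 0, 0, 0], [0, 0.08, 0, 0, 0, 0, 0]]]}}

```text
time_s: 10.05
eef_pos: [478.1, -50.8, 125.7]
ee_rot: [0.707, -0.012, 0.707, 0.012]
force: [0.3, 1.2, 0.2]
grip_width: 0.002
```

Call:
{"api": "move_arm", "payload": {"targets": [[[0, 0, 0, 0.05, 0, 0, 0], [0, 0, 0, 0.03, 0, 0, 0], [0, 0, 0, 0.03, 0, 0, 0], [0, 0, 0, 0.03, 0, 0, 0], [0, 0, 0, 0.03, 0, 0, 0]]]}}

```text
time_s: 10.55
eef_pos: [504.1, -49.9, 126.5]
ee_rot: [0.707, -0.012, 0.707, 0.012]
force: [-0.4, -0.0, 0.7]
grip_width: 0.0
```

Call:
{"api": "move_arm", "payload": {"targets": [[[0, 0, 0, 0.03, 0, 0, 0], [0, 0, 0, 0.03, 0, 0, 0], [0, 0, 0, 0.02, 0, 0, 0], [0, 0, 0, 0, 0, 0, 0]]]}}

```text
time_s: 10.95
eef_pos: [515.6, -49.4, 126.2]
ee_rot: [0.707, -0.012, 0.707, 0.012]
force: [-0.4, 0.2, -0.2]
grip_width: -0.0
```

Call:
{"api": "move_arm", "payload": {"targets": [[[0, -0.2, 0, 0, 0, 0, 0], [0, -0.2, 0.3, 0, 0, 0, 0], [0, 0, 0.3, 0, 0, 0, 0], [0, 0, 0.3, 0, 0, 0, 0], [0, 0, 0, 0, 0, 0, 0]]]}}

```text
time_s: 11.45
eef_pos: [510.0, 86.3, 184.2]
ee_rot: [0.707, -0.014, 0.707, 0.014]
force: [0.9, -0.5, -0.1]
grip_width: 0.001
```

Run:
```python
from h import *
plan((140,122,190))
im=ctrl.capture("wrist")
cv2.imwrite("pics/w9.png",im[:,:,::-1])
for r in ctrl.cut_out("comb_tab","wrist")[:2]: print(r["confidence"],r["point"])
```

```text
t 11.45 bank [ -1.1  85.6 184.2] F [ 0.9 -0.5 -0.1] g 0.0
shift mm tool [ -5.7  36.2 141.1] units [-0.038  0.242  0.941] turn deg [ 0.07  0.01 -0.06] units [ 0.001  0.    -0.001]
0.37 [208.9, 157.0]
```

View pics/w9.png

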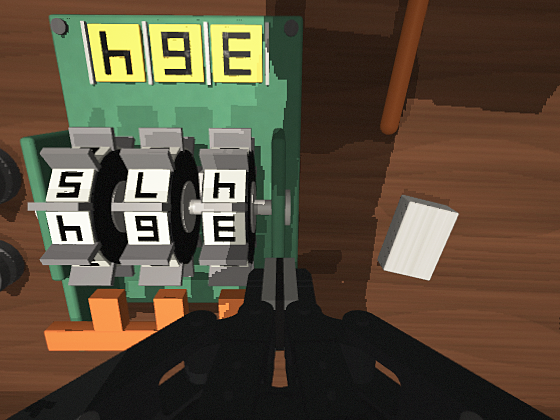

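Call:
{"api": "move_arm", "payload": {"targets": [[[0, -0.04, 0.08, 0.31, 0, 0, 0], [0, 0, 0.08, 0.31, 0, 0, 0], [0, 0, 0.08, 0.32, 0, 0, 0], [0, 0, 0, 0, 0, 0, 0]]]}}

```text
time_s: 11.95
eef_pos: [654.5, 122.0, 186.6]
ee_rot: [0.707, -0.012, 0.707, 0.012]
force: [-0.8, -0.2, -0.0]
grip_width: -0.0
```

Run:
```python
from h import *
plan((140,122,120))
im=ctrl.capture("wrist")
cv2.imwrite("pics/w10.png",im[:,:,::-1])
im=ctrl.capture("top")
cv2.imwrite("pics/t10.png",cv2.resize(im[160:280,215:365,::-1],None,fx=5,fy=5,interpolation=cv2.INTER_CUBIC))
```

```text
t 11.95 bank [144.7 115.8 186.6] F [-0.8 -0.2 -0. ] g -0.0
shift mm tool [66.6  6.1 -4.6] units [ 0.444  0.041 -0.031] turn deg [-0.29 -0.07 -0.  ] units [-0.005 -0.001 -0.   ]
```

View pics/w10.png

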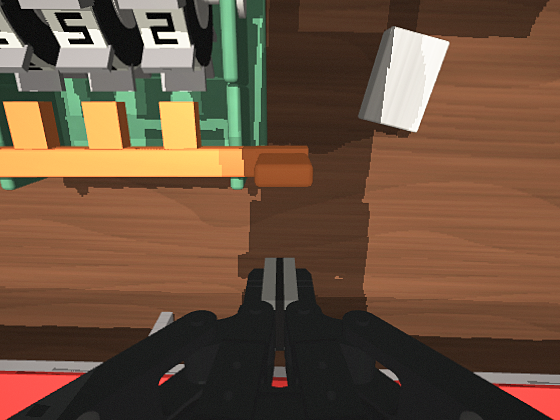

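View pics/t10.png

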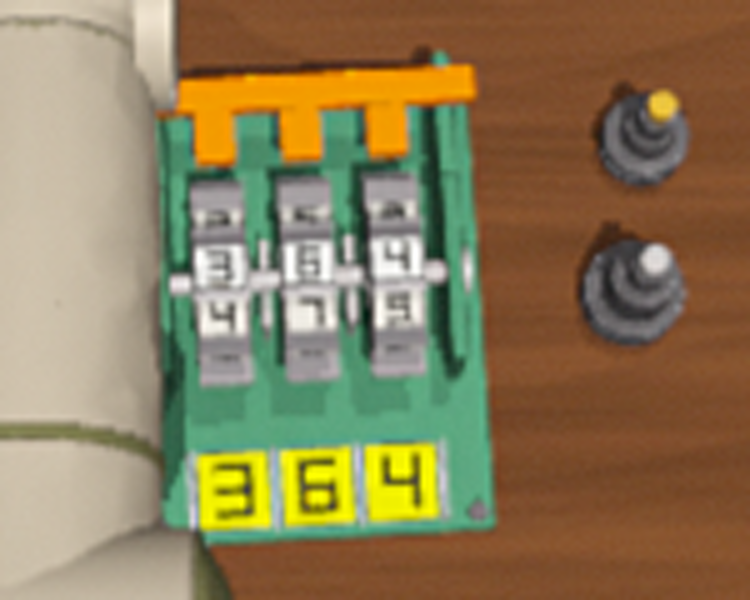

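Run:
```python
from h import *
for p in((187,257),(187,312),(163,257),(163,312)): print(wb(ray("wrist",p,139)).round(1))
```

```text
[109.5 102.9 139. ]
[109.6 135.  139. ]
[ 95.3 103.3 139. ]
[ 95.5 134.6 139. ]
```

Call:
{"api": "move_arm", "payload": {"targets": [[[0, 0.2, 0.02, -0.015, 0, 0, 0], [0, 0.2, 0, 0, 0, 0, 0], [0, 0.08, 0, 0, 0, 0, 0], [0, 0, 0, -0.03, 0, 0, 0], [0, 0, 0, 0, 0, 0, 0]]]}}

```text
time_s: 12.55
eef_pos: [643.5, 125.3, 119.9]
ee_rot: [0.708, -0.012, 0.706, 0.012]
force: [0.8, -0.2, 0.7]
grip_width: -0.001
```

Run:
```python
from h import *
plan((126,119,115))
im=ctrl.capture("wrist")
cv2.imwrite("pics/w11.png",im[:,:,::-1])
```

```text
t 12.55 bank [133.9 119.5 119.9] F [ 0.8 -0.2  0.7] g -0.0
shift mm tool [ 4.9 -0.5 -7.9] units [ 0.033 -0.003 -0.052] turn deg [-0.24  0.11  0.01] units [-0.004  0.002  0.   ]
```

View pics/w11.png

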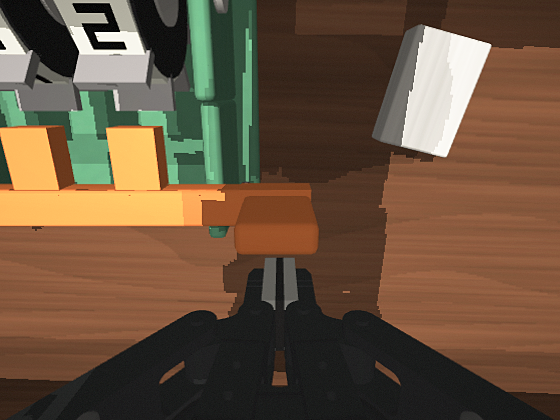

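Call:
{"api": "move_arm", "payload": {"targets": [[[0, 0.02, 0, -0.02, 0, 0, 0], [0, 0, 0, -0.02, 0, 0, 0], [0, 0, 0, -0.02, 0, 0, 0], [0, 0, 0, -0.02, 0, 0, 0]]]}}

```text
time_s: 13.0
eef_pos: [631.9, 125.3, 115.4]
ee_rot: [0.708, -0.012, 0.706, 0.012]
force: [3.3, 1.1, -0.8]
grip_width: -0.004
```

Call:
{"api": "move_arm", "payload": {"targets": [[[0, 0, 0, -0.02, 0, 0, 0], [0, 0, 0, -0.02, 0, 0, 0], [0, 0, 0, -0.02, 0, 0, 0]]]}}

```text
time_s: 13.3
eef_pos: [622.7, 125.0, 115.3]
ee_rot: [0.707, -0.012, 0.707, 0.012]
force: [3.7, 0.4, 1.6]
grip_width: 0.001
```

Run:
```python
from h import *
plan((126,119,115))
im=ctrl.capture("wrist")
cv2.imwrite("pics/w12.png",im[:,:,::-1])
```

```text
t 13.3 bank [113.  120.  115.3] F [3.7 0.4 1.6] g 0.0
shift mm tool [ 0.4 -0.9 13. ] units [ 0.002 -0.006  0.087] turn deg [-0.22  0.05 -0.  ] units [-0.004  0.001 -0.   ]
```

View pics/w12.png

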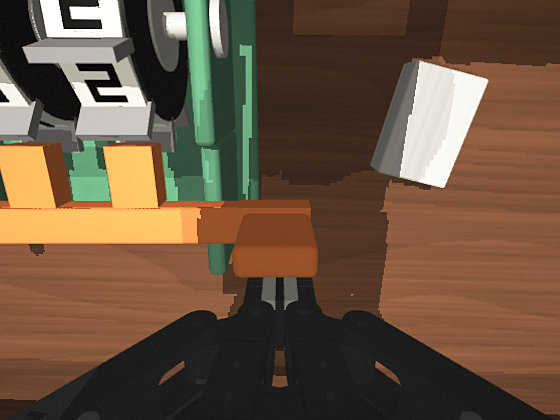

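Call:
{"api": "move_arm", "payload": {"targets": [[[0, 0, 0, -0.02, 0, 0, 0], [0, 0, 0, -0.02, 0, 0, 0]]]}}

```text
time_s: 13.55
eef_pos: [616.6, 124.8, 115.3]
ee_rot: [0.707, -0.012, 0.707, 0.012]
force: [3.8, 0.9, 2.5]
grip_width: -0.001
```

Call:
{"api": "move_arm", "payload": {"targets": [[[0, 0, 0, -0.013, 0, 0, 0], [0, 0, 0, -0.01, 0, 0, 0]]]}}

```text
time_s: 13.75
eef_pos: [615.5, 124.7, 115.6]
ee_rot: [0.71, -0.012, 0.704, 0.012]
force: [21.3, 2.2, -5.3]
grip_width: -0.003
```

Call:
{"api": "move_arm", "payload": {"targets": [[[0, 0, 0, -0.01, 0, 0, 0]]]}}

```text
time_s: 13.85
eef_pos: [615.4, 124.6, 115.7]
ee_rot: [0.711, -0.012, 0.703, 0.012]
force: [29.3, 4.0, -8.8]
grip_width: -0.003
```

Call:
{"api": "move_arm", "payload": {"targets": [[[0, 0, 0, -0.01, 0, 0, 0]]]}}

```text
time_s: 13.95
eef_pos: [615.2, 124.6, 115.8]
ee_rot: [0.712, -0.011, 0.702, 0.012]
force: [36.3, 3.9, -13.4]
grip_width: -0.002
```

Call:
{"api": "move_arm", "payload": {"targets": [[[0, 0, 0, 0.05, 0, 0, 0]]]}}

```text
time_s: 14.05
eef_pos: [618.0, 124.8, 114.9]
ee_rot: [0.707, -0.012, 0.707, 0.012]
force: [-1.2, 0.1, -0.5]
grip_width: 0.001
```

Run:
```python
from h import *
plan((126,119,115))
im=ctrl.capture("wrist")
cv2.imwrite("pics/w13.png",im[:,:,::-1])
```

```text
t 14.05 bank [108.4 120.  114.9] F [-1.2  0.1 -0.5] g 0.0
shift mm tool [-0.1 -0.9 17.6] units [-0.001 -0.006  0.118] turn deg [-0.23  0.07 -0.01] units [-0.004  0.001 -0.   ]
```

View pics/w13.png

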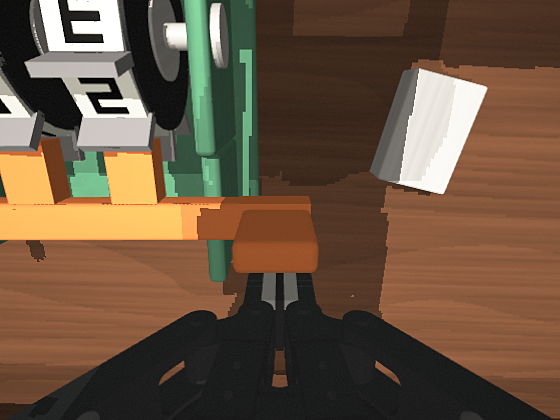

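Run:
```python
from h import *
for p in((271,236),(271,316),(213,243),(213,309)): print(wb(ray("wrist",p,139)).round(1))
```

```text
[ 91.5 103.2 139. ]
[ 91.6 134.4 139. ]
[ 67.6 106.9 139. ]
[ 67.7 131.1 139. ]
```

Call:
{"api": "move_arm", "payload": {"targets": [[[0, 0, 0, 0.14, 0, 0, 0], [0, -0.2, 0, 0.06, 0, 0, 0], [0, -0.28, 0, 0, 0, 0, 0], [0, 0, 0, 0, 0, 0, 0]]]}}

```text
time_s: 14.5
eef_pos: [649.0, 126.0, 192.4]
ee_rot: [0.71, -0.012, 0.704, 0.012]
force: [0.9, 0.6, 0.2]
grip_width: 0.003
```

Run:
```python
from h import *
plan((126,119,115))
im=ctrl.capture("wrist")
cv2.imwrite("pics/w14.png",im[:,:,::-1])
```

```text
t 14.5 bank [139.3 120.  192.4] F [0.9 0.6 0.2] g 0.0
shift mm tool [ 77.3  -1.  -13.9] units [ 0.516 -0.007 -0.093] turn deg [-0.21  0.43  0.01] units [-0.003  0.007  0.   ]
```

View pics/w14.png

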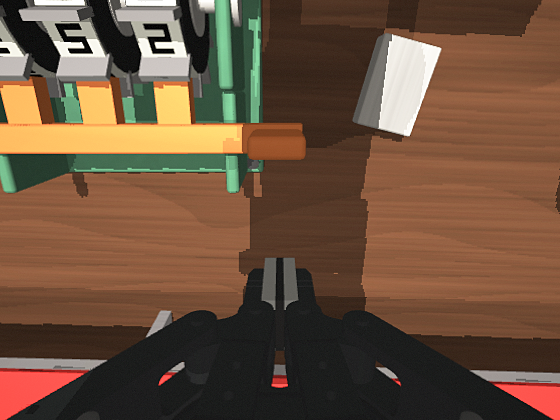

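Run:
```python
from h import *
for p in((160,248),(160,305),(136,248),(136,305)): print(wb(ray("wrist",p,139)).round(1))
# base-side reference: block-independent: predicted rows for far edge at given x
for x in (87.5,90,95,100,109.5): print(x,proj("wrist",[bw((x,119,139))]).round(1))
```

```text
[ 91.5 102.5 139. ]
[ 91.6 135.  139. ]
[ 78. 103. 139.]
[ 78.1 134.8 139. ]
87.5 [[276.8 152.9]]
90 [[276.9 157.3]]
95 [[276.9 166. ]]
100 [[277.  174.5]]
109.5 [[277.1 190.4]]
```

```bash
cat > cmp.py <<'E'
from h import *
a=cv2.imread("pics/top0.png")[:,:,::-1].astype(float);b=ctrl.capture("top").astype(float)
cv2.imwrite("pics/tnow.png",b[:,:,::-1].astype(np.uint8))
o=lambda i:np.clip(i[:,:,0]-i[:,:,2],0,None)
def edges(i,c):
    col=o(i)[165:200,c-1:c+2].mean(1);m=col.max();h=m/2
    k=np.argwhere(col>h)[:,0];f=k[0];l=k[-1]
    return round(165+f-(col[f]-h)/(col[f]-col[f-1]),2),round(165+l+(col[l]-h)/(col[l]-col[l+1]),2)
for c in(267,283,301,305): 
    ea,eb=edges(a,c),edges(b,c);print(c,ea,eb,"travel top-edge",(ray("top",(ea[0],c),100)-ray("top",(eb[0],c),100)).round(1)[:2],"bottom",(ray("top",(ea[1],c),100)-ray("top",(eb[1],c),100)).round(1)[:2])
E
python3 cmp.py
```

```text
267 (np.float64(174.17), np.float64(181.82)) (np.float64(181.34), np.float64(188.4)) travel top-edge [21.5 -0.3] bottom [19.6 -0.3]
283 (np.float64(173.29), np.float64(181.27)) (np.float64(180.44), np.float64(187.52)) travel top-edge [21.5 -0.5] bottom [18.7 -0.4]
301 (np.float64(172.66), np.float64(180.57)) (np.float64(179.45), np.float64(187.06)) travel top-edge [20.4 -0.6] bottom [19.4 -0.6]
305 (np.float64(172.36), np.float64(180.1)) (np.float64(179.51), np.float64(186.46)) travel top-edge [21.5 -0.7] bottom [19.  -0.6]
```

```bash
python3 -c "
import cv2
im=cv2.imread('pics/tnow.png');cv2.imwrite('pics/tnowz.png',cv2.resize(im[160:280,215:365],None,fx=5,fy=5,interpolation=cv2.INTER_CUBIC))"
```

```text
(no output)
```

View pics/tnowz.png

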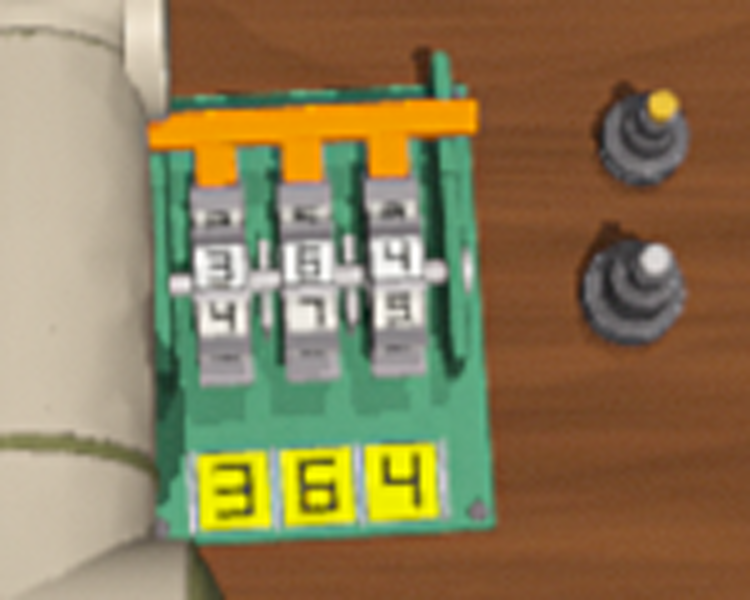

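Call:
{"api": "move_arm", "payload": {"targets": [[[0, -0.15, 0.2, -0.23, 0, 0, 0], [0, -0.1, 0.2, -0.23, 0, 0, 0], [0, 0, 0.212, -0.248, 0, 0, 0], [0, 0, 0.212, -0.248, 0, 0, 0], [0, 0, 0.212, -0.248, 0, 0, 0]]]}}

```text
time_s: 15.1
eef_pos: [459.7, 275.0, 222.6]
ee_rot: [0.706, -0.012, 0.708, 0.012]
force: [0.3, 1.2, 0.8]
grip_width: -0.004
```

Call:
{"api": "move_arm", "payload": {"targets": [[[0, 0, 0.212, -0.248, 0, 0, 0], [0, 0, 0.212, -0.248, 0, 0, 0], [0, 0, 0.212, -0.248, 0, 0, 0], [0, 0, 0.212, -0.248, 0, 0, 0], [0, 0, 0.212, -0.248, 0, 0, 0]]]}}

```text
time_s: 15.6
eef_pos: [268.7, 427.1, 222.7]
ee_rot: [0.706, -0.013, 0.708, 0.011]
force: [0.5, 1.0, 0.3]
grip_width: 0.001
```

```bash
cat > cmp2.py <<'E'
from h import *
exec(open("cmp.py").read().split("\n",1)[1])
s=ctrl.sense();print(s["time_s"],s["eef_pos"].round(0))
# subpixel shift of orange map per region via ECC translation / brute force
A=o(a).astype(np.float32);B=o(b).astype(np.float32)
for nm,(c0,c1,r0,r1) in {"tab":(226,240,170,188),"bar_r":(296,309,168,183),"bar_all":(240,309,168,178)}.items():
    best=None
    for dy in np.arange(4,11,.05):
        M=np.float32([[1,0,0],[0,1,-dy]])
        W=cv2.warpAffine(B,M,(560,420),flags=cv2.INTER_LINEAR)
        e=((W[r0:r1,c0:c1]-A[r0:r1,c0:c1])**2).mean()
        if best is None or e<best[0]: best=(e,dy)
    z=139 if nm=="tab" else 95
    c=(c0+c1)/2;r=(r0+r1)/2
    print(nm,best,(ray("top",(r,c),z)-ray("top",(r+best[1],c),z)).round(2))
cv2.imwrite('pics/tf.png',cv2.resize(b[160:280,215:365,::-1].astype(np.uint8),None,fx=5,fy=5,interpolation=cv2.INTER_CUBIC))
E
python3 cmp2.py
```

```text
267 (np.float64(174.17), np.float64(181.82)) (np.float64(181.27), np.float64(188.47)) travel top-edge [21.3 -0.3] bottom [19.8 -0.3]
283 (np.float64(173.29), np.float64(181.27)) (np.float64(180.4), np.float64(187.61)) travel top-edge [21.4 -0.5] bottom [18.9 -0.4]
301 (np.float64(172.66), np.float64(180.57)) (np.float64(179.4), np.float64(187.2)) travel top-edge [20.3 -0.6] bottom [19.8 -0.6]
305 (np.float64(172.36), np.float64(180.1)) (np.float64(179.46), np.float64(186.54)) travel top-edge [21.3 -0.6] bottom [19.2 -0.6]
15.65 [263. 430. 223.]
tab (np.float32(191.01984), np.float64(6.74999999999999)) [19.65 -0.06  0.  ]
bar_r (np.float32(1457.3196), np.float64(6.649999999999991)) [20.01 -0.59  0.  ]
bar_all (np.float32(1668.5311), np.float64(6.74999999999999)) [20.35 -0.38  0.  ]
```

View pics/tf.png

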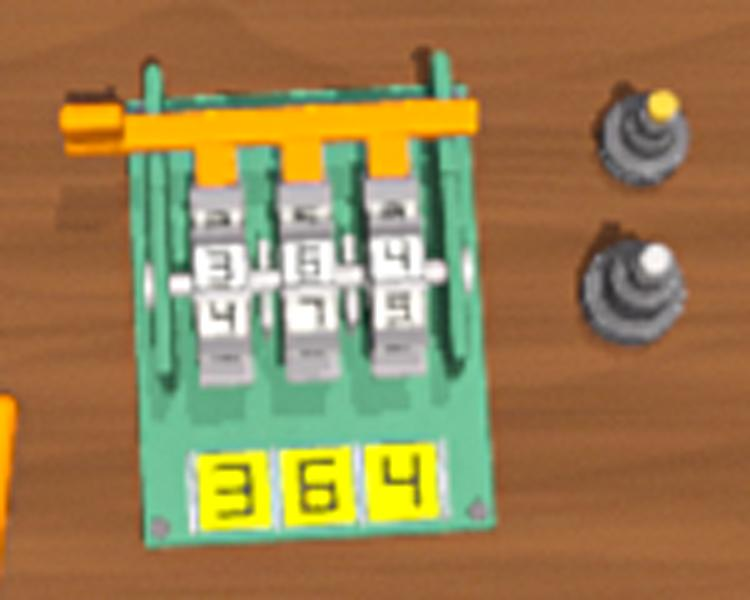

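```bash
cat > z.py <<'E'
import cv2,numpy as np
A=cv2.imread("pics/w10.png")[20:200,220:460];B=cv2.imread("pics/w14.png")[20:200,220:460]
cv2.imwrite("pics/zz.png",np.hstack([cv2.resize(i,None,fx=3,fy=3,interpolation=cv2.INTER_CUBIC)[:, :400] for i in(A,B)]))
cv2.imwrite("pics/zb.png",np.hstack([cv2.resize(i,None,fx=3,fy=3,interpolation=cv2.INTER_CUBIC)[:, 320:720] for i in(A,B)]))
E
python3 z.py
```

```text
(no output)
```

View pics/zz.png

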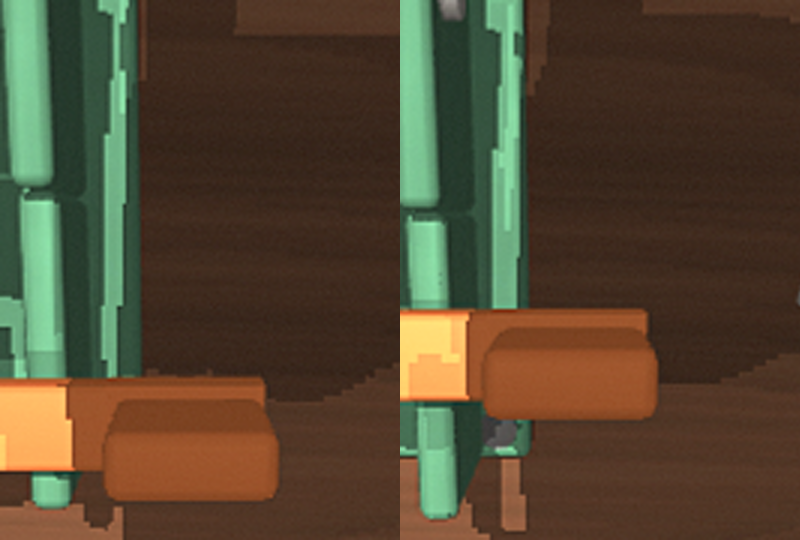

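View pics/zb.png

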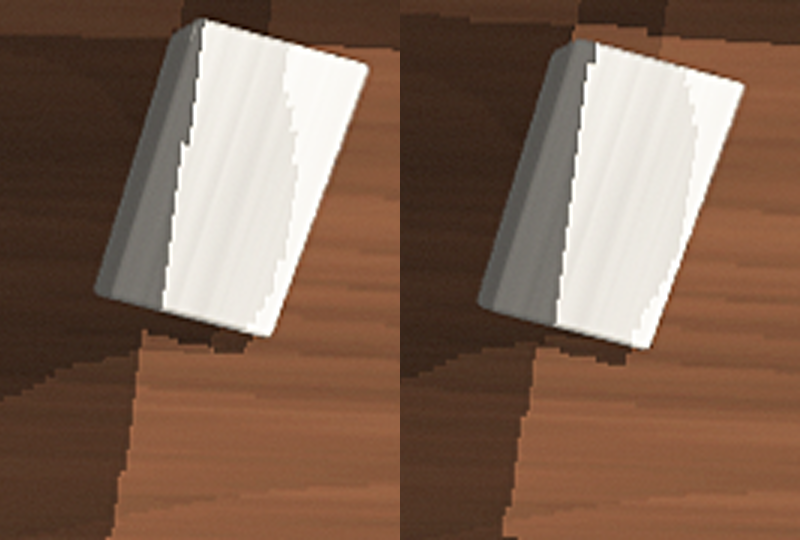

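```bash
cat > q.py <<'E'
from h import *
c=ctrl.calibration("wrist")
def W(bank,rv): # turn deg = from M to Rt
    T=np.eye(4);T[:3,:3]=Rt()@R.from_rotvec(np.radians(rv)).as_matrix().T;T[:3,3]=bw(bank);return T@c["tool_from_camera"]
w10=W((144.7,115.8,186.6),(-.29,-.07,0));w14=W((139.3,120.0,192.4),(-.21,.43,.01))
def r(Wm,px,z):
    u=cv2.undistortPoints(np.array([[[px[1],px[0]]]],float),c["camera_matrix"],c["D"])[0,0]
    d=Wm[:3,:3]@np.array([u[0],u[1],1]);o=Wm[:3,3];return wb(o+d*(z-o[2])/d[2]).round(2)
f=lambda x,y,ox:(20+(y-1)/3,220+(x+ox-1)/3)
g=lambda a,b,ox,z,n:print(n,r(w10,f(*a,ox),z),r(w14,f(b[0]-400,b[1],ox),z))
g((190,499),(570,417),0,139,"tab far edge")
g((190,403),(570,331),0,139,"tab near edge")
g((120,378),(560,310),0,89,"bar near top edge?")
g((30,187),(420,208),0,95,"cheek end")
g((42,190),(428,217),0,89,"rail start")
g((50,506),(440,517),0,60,"rail end")
g((270,335),(650,348),320,25,"block LR")
g((368,68),(743,88),320,25,"block UR")
g((205,22),(595,43),320,25,"block UL")
E
python3 q.py
```

```text
tab far edge [112.37 118.38 139.  ] [ 92.52 118.73 139.  ]
tab near edge [ 93.89 118.41 139.  ] [ 76.28 118.83 139.  ]
bar near top edge? [ 96.08 102.6   89.  ] [ 76.55 116.12  89.  ]
cheek end [54.34 84.49 95.  ] [54.   85.43 95.  ]
rail start [54.75 86.3  89.  ] [55.87 86.27 89.  ]
rail end [134.64  81.09  60.  ] [135.14  81.57  60.  ]
block LR [ 93.13 236.53  25.  ] [ 93.33 237.26  25.  ]
block UR [ 22.59 254.3   25.  ] [ 22.78 254.35  25.  ]
block UL [ 11.17 209.18  25.  ] [ 11.41 212.4   25.  ]
```

```bash
cat >> q.py <<'E'
print()
for z in(75,80,85,90): print(z,r(w10,(101.5,178),z),r(w10,(148.5,178),z), r(w14,(81,165),z))
E
python3 q.py | tail -4
python3 - <<'E'
from h import *
a=cv2.imread("pics/scene0.png")[:,:,::-1].astype(float);b=ctrl.capture("scene").astype(float)
o=lambda i:np.clip(i[:,:,0]-i[:,:,2],0,None).astype(np.float32)
A,B=o(a),o(b)
cv2.imwrite("pics/sc.png",cv2.resize(np.hstack([a[175:280,215:345],b[175:280,215:345]])[:,:,::-1].astype(np.uint8),None,fx=3,fy=3,interpolation=cv2.INTER_CUBIC))
def P(x):return proj("scene",[bw((x,119,139)),bw((x,-60,95)),bw((x,0,95))])
# direction of motion in image for tab and bar
for nm,k,(r0,r1,c0,c1) in(("tab",0,(220,234,318,338)),("barR",1,(238,258,240,258)),("barM",2,(236,252,270,300))):
    d22=P(87.5)[k]-P(109.5)[k]
    best=min((((cv2.warpAffine(B,np.float32([[1,0,-d22[0]*t/22],[0,1,-d22[1]*t/22]]),(560,420))[r0:r1,c0:c1]-A[r0:r1,c0:c1])**2).mean(),t) for t in np.arange(10,28,.1))
    print(nm,P(109.5)[k],d22,best)
E
```

```text
75 [66.5 44.3 75. ] [99.84 41.03 75.  ] [48.32 39.04 75.  ]
80 [66.44 45.71 80.  ] [99.12 42.51 80.  ] [48.48 40.6  80.  ]
85 [66.37 47.13 85.  ] [98.39 43.99 85.  ] [48.63 42.17 85.  ]
90 [66.3  48.54 90.  ] [97.67 45.47 90.  ] [48.79 43.74 90.  ]
tab [329.09054267 224.59849396] [-2.79378965 -7.28537866] (np.float32(8.760557), np.float64(19.799999999999965))
barR [259.54297135 248.95086257] [-1.95042751 -7.48432892] (np.float32(33.68838), np.float64(19.899999999999963))
barM [282.61971712 243.63488451] [-2.20107802 -7.36069179] (np.float32(39.04844), np.float64(19.999999999999964))
```

View pics/sc.png

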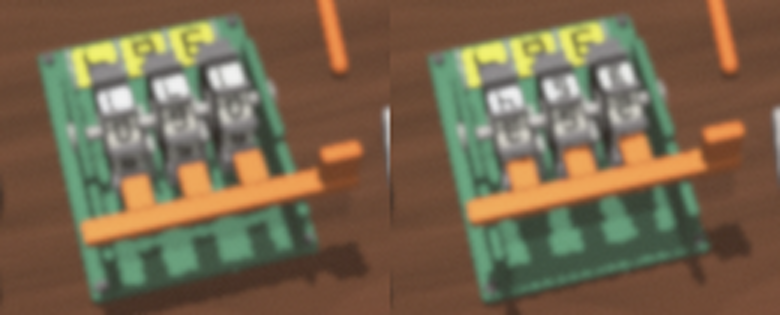

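Run:
```python
from h import *
plan((60,0,235))
```

```text
t 15.7 bank [-231.6  437.   222.7] F [ 0.9 -1.1 -0.2] g -0.0
shift mm tool [ -12.5 -437.7  290.6] units [-0.083 -2.918  1.937] turn deg [ 0.13 -0.2   0.1 ] units [ 0.002 -0.003  0.002]
```

Call:
{"api": "move_arm", "payload": {"targets": [[[0, -0.08, -0.26, 0.17, 0, 0, 0], [0, 0, -0.265, 0.176, 0, 0, 0], [0, 0, -0.265, 0.176, 0, 0, 0], [0, 0, -0.265, 0.176, 0, 0, 0], [0, 0, -0.265, 0.176, 0, 0, 0]]]}}

```text
time_s: 16.2
eef_pos: [409.1, 231.1, 234.9]
ee_rot: [0.706, -0.012, 0.708, 0.012]
force: [0.9, 0.0, 0.2]
grip_width: 0.001
```

Call:
{"api": "move_arm", "payload": {"targets": [[[0, 0, -0.265, 0.176, 0, 0, 0], [0, 0, -0.265, 0.176, 0, 0, 0], [0, 0, -0.265, 0.176, 0, 0, 0], [0, 0, -0.265, 0.176, 0, 0, 0], [0, 0, -0.265, 0.176, 0, 0, 0]]]}}

```text
time_s: 16.7
eef_pos: [547.7, 37.0, 234.7]
ee_rot: [0.706, -0.012, 0.708, 0.012]
force: [0.8, 1.4, -0.0]
grip_width: 0.002
```

Call:
{"api": "move_arm", "payload": {"targets": [[[0, 0, -0.265, 0.176, 0, 0, 0], [0, 0, 0, 0, 0, 0, 0], [0, 0, 0, 0, 0, 0, 0]]]}}

```text
time_s: 17.0
eef_pos: [574.8, -0.3, 234.4]
ee_rot: [0.706, -0.011, 0.708, 0.012]
force: [-0.5, 0.9, -1.2]
grip_width: 0.001
```

Run:
```python
from h import *
plan((60,0,235))
im=ctrl.capture("wrist")[:,:,::-1].copy()
cv2.imwrite("pics/w15raw.png",im)
for y in(50,0,-50):
  for t in(-54,-18,18,54):
    a=np.radians(t);q=proj("wrist",[bw((60*np.sin(a),y+s,75+60*np.cos(a))) for s in(-15,15)])
    cv2.line(im,tuple(q[0].round().astype(int).tolist()),tuple(q[1].round().astype(int).tolist()),(0,0,255),1)
cv2.imwrite("pics/w15.png",cv2.resize(im[40:300,130:430],None,fx=2.3,fy=2.3,interpolation=cv2.INTER_CUBIC))
```

```text
t 17.0 bank [ 60.4  -3.4 234.4] F [-0.5  0.9 -1.2] g 0.0
shift mm tool [-0.6  3.4 -0.4] units [-0.004  0.023 -0.003] turn deg [-0.33 -0.21 -0.05] units [-0.005 -0.003 -0.001]
```

View pics/w15.png

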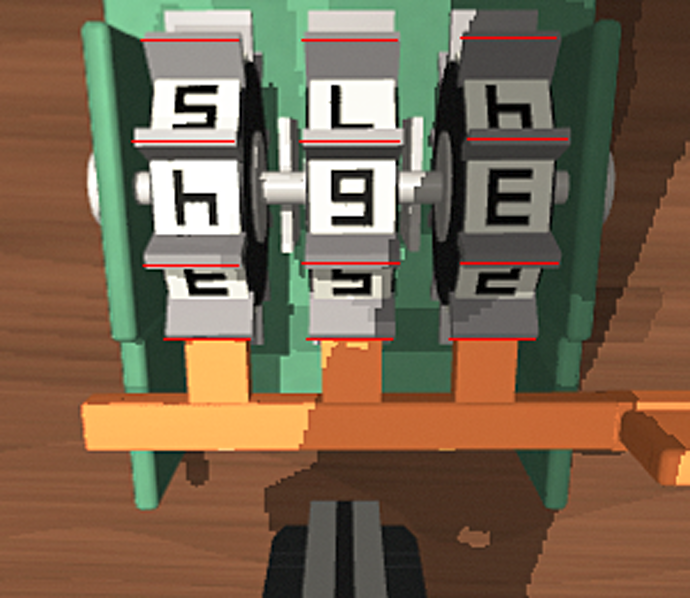

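Run:
```python
from h import *
plan((125,119,185))
```

```text
t 17.05 bank [ 60.2  -2.4 235. ] F [-0.3  0.2  0.1] g -0.0
shift mm tool [ 49.9 121.6  64.4] units [0.333 0.811 0.429] turn deg [-0.24 -0.16 -0.05] units [-0.004 -0.003 -0.001]
```

Call:
{"api": "move_arm", "payload": {"targets": [[[0, 0.16, 0.28, 0.15, 0, 0, 0], [0, 0.16, 0.28, 0.14, 0, 0, 0], [0, 0, 0.26, 0.14, 0, 0, 0], [0, 0, 0, 0, 0, 0, 0], [0, 0, 0, 0, 0, 0, 0]]]}}

```text
time_s: 17.55
eef_pos: [632.5, 122.5, 190.5]
ee_rot: [0.707, -0.013, 0.707, 0.013]
force: [0.6, -0.2, -1.0]
grip_width: 0.001
```

Run:
```python
from h import *
plan((120,119,115))
```

```text
t 17.55 bank [122.7 117.1 190.5] F [ 0.6 -0.2 -1. ] g 0.0
shift mm tool [75.5  1.9 -2.6] units [ 0.503  0.013 -0.018] turn deg [-0.05 -0.06  0.01] units [-0.001 -0.001  0.   ]
```

Call:
{"api": "move_arm", "payload": {"targets": [[[0, 0.25, 0.01, -0.02, 0, 0, 0], [0, 0.25, 0, 0, 0, 0, 0], [0, 0, 0, -0.03, 0, 0, 0], [0, 0, 0, -0.02, 0, 0, 0], [0, 0, 0, 0, 0, 0, 0]]]}}

```text
time_s: 18.05
eef_pos: [623.4, 121.7, 118.7]
ee_rot: [0.708, -0.012, 0.706, 0.012]
force: [0.3, 0.3, -0.3]
grip_width: -0.001
```

Run:
```python
from h import *
plan((106,119,115))
```

```text
t 18.05 bank [113.6 116.7 118.7] F [ 0.3  0.3 -0.3] g -0.0
shift mm tool [ 3.7  2.3 -7.6] units [ 0.024  0.015 -0.051] turn deg [-0.23  0.21  0.01] units [-0.004  0.004  0.   ]
```

Call:
{"api": "move_arm", "payload": {"targets": [[[0, 0, 0, -0.02, 0, 0, 0], [0, 0, 0, -0.01, 0, 0, 0]]]}}

```text
time_s: 18.25
eef_pos: [618.6, 121.8, 117.2]
ee_rot: [0.708, -0.012, 0.706, 0.012]
force: [0.4, -0.1, -1.1]
grip_width: -0.003
```

Call:
{"api": "move_arm", "payload": {"targets": [[[0, 0, 0, -0.01, 0, 0, 0], [0, 0, 0, 0, 0, 0, 0]]]}}

```text
time_s: 18.45
eef_pos: [616.8, 121.8, 116.2]
ee_rot: [0.707, -0.012, 0.707, 0.012]
force: [0.4, -0.2, -0.5]
grip_width: 0.0
```

Call:
{"api": "move_arm", "payload": {"targets": [[[0, 0, 0, -0.01, 0, 0, 0], [0, 0, 0, 0, 0, 0, 0]]]}}

```text
time_s: 18.65
eef_pos: [615.9, 121.8, 116.1]
ee_rot: [0.708, -0.012, 0.706, 0.012]
force: [4.6, -0.3, -1.4]
grip_width: -0.003
```

Call:
{"api": "move_arm", "payload": {"targets": [[[0, 0, 0, -0.007, 0, 0, 0], [0, 0, 0, 0, 0, 0, 0]]]}}

```text
time_s: 18.85
eef_pos: [615.8, 121.7, 116.1]
ee_rot: [0.709, -0.012, 0.705, 0.012]
force: [10.4, 1.1, -3.2]
grip_width: 0.001
```

Call:
{"api": "move_arm", "payload": {"targets": [[[0, 0, 0, 0.1, 0, 0, 0], [0, 0, 0, 0.15, 0, 0, 0], [0, -0.3, 0, 0, 0, 0, 0], [0, -0.3, 0, 0, 0, 0, 0], [0, -0.1, 0.1, 0, 0, 0, 0]]]}}

```text
time_s: 19.35
eef_pos: [652.5, 136.9, 225.9]
ee_rot: [0.709, -0.012, 0.705, 0.011]
force: [0.1, 0.3, 0.1]
grip_width: -0.001
```

Call:
{"api": "move_arm", "payload": {"targets": [[[0, 0, 0.25, -0.2, 0, 0, 0], [0, 0, 0.25, -0.2, 0, 0, 0], [0, 0, 0.25, -0.2, 0, 0, 0], [0, 0, 0.25, -0.2, 0, 0, 0], [0, 0, 0.25, -0.2, 0, 0, 0]]]}}

```text
time_s: 19.85
eef_pos: [493.2, 321.3, 220.9]
ee_rot: [0.707, -0.012, 0.707, 0.012]
force: [0.9, 0.5, -0.0]
grip_width: 0.0
```

Call:
{"api": "move_arm", "payload": {"targets": [[[0, 0, 0.1, -0.28, 0, 0, 0], [0, 0, 0.1, -0.28, 0, 0, 0], [0, 0, 0.1, -0.28, 0, 0, 0], [0, 0, 0, 0, 0, 0, 0], [0, 0, 0, 0, 0, 0, 0]]]}}

```text
time_s: 20.35
eef_pos: [367.0, 361.1, 221.2]
ee_rot: [0.707, -0.013, 0.707, 0.013]
force: [2.1, 0.2, -0.5]
grip_width: -0.0
```

```bash
python3 cmp2.py
```

```text
267 (np.float64(174.17), np.float64(181.82)) (np.float64(181.32), np.float64(188.42)) travel top-edge [21.5 -0.3] bottom [19.7 -0.3]
283 (np.float64(173.29), np.float64(181.27)) (np.float64(180.43), np.float64(187.55)) travel top-edge [21.4 -0.5] bottom [18.8 -0.4]
301 (np.float64(172.66), np.float64(180.57)) (np.float64(179.43), np.float64(187.11)) travel top-edge [20.3 -0.6] bottom [19.5 -0.6]
305 (np.float64(172.36), np.float64(180.1)) (np.float64(179.49), np.float64(186.48)) travel top-edge [21.4 -0.6] bottom [19.1 -0.6]
20.4 [368. 361. 221.]
tab (np.float32(401.16742), np.float64(6.74999999999999)) [19.65 -0.06  0.  ]
bar_r (np.float32(1622.3232), np.float64(6.599999999999991)) [19.86 -0.58  0.  ]
bar_all (np.float32(1788.0989), np.float64(6.74999999999999)) [20.35 -0.38  0.  ]
```

View pics/tnow.png

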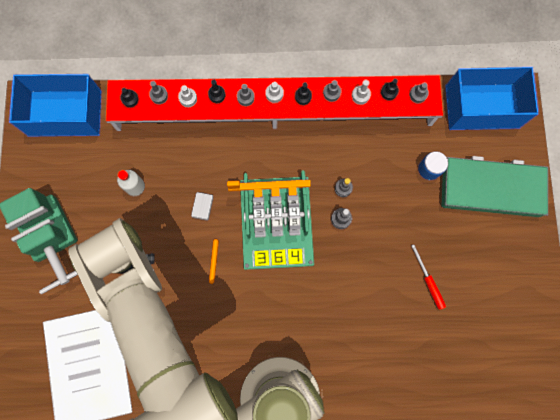

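```bash
python3 -c "
from rig import ctrl
print(ctrl.finish_job())"
```

```text
the job is handed in; nothing more can be done
None
```

The three wheels now show 3, 6 and 4 (left, middle, right), matching their plates, and the comb is pushed up against a hard stop. My camera checks do not fully confirm that the comb is home. I handed the job in at about 20 s.

**Wheels:** With the shut fingers I turned the left wheel from 1 to 3, the middle from 7 to 6 and the right from 1 to 4. In the wrist picture every lug lay where it should with the wheel in its notch, and the top camera still read 3 6 4 at the end.

**Comb:** I pushed the tab by its far face. It slid at about 4 N, then stopped hard. I was slow to back off there: the force along the push reached 36 N and the total wrist force about 39 N, just under the 40 N limit. A second, gentle push stopped at the same place and did not move at 10 N.

**Disagreement on the comb:** Most camera estimates put the comb's travel at about 20 mm, with single edges between 17.6 and 21.5 mm. The stated full travel is 22 mm and the pass mark is 20.5 mm. In the first pictures the tooth tips stood about 1.6 mm further in than I inferred they should for a fully drawn-back comb. So I take the stop as home, reached from a start slightly above zero, but this is not proven.

**Bystanders:** In the last top picture the bystanders I could see look unmoved. The arm hid most of the spanner, so I could not check it there.

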